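# Lock the floating mass of the isolating platform with its transit pin

## Robot

A 7-joint arm with a two-finger parallel gripper is mounted at the origin on a cart in front of the work surface, level with it; the furniture and walls round the work are solid. World frame = base frame: x ahead of the robot, y to its left, z up, the work surface at z = 0. Lengths are in m, angles in rad, forces in N, time in s.
With the tool pointing down it reaches from about 0.4 to 0.85 m from the base axis. Payload 4.5 kg.
Tool frame: the origin (TCP) lies midway between the tips of the shut fingers; the grasp point (between the pads) lies 19 mm behind it; z points along the fingers, y is the line along which they close (so a half turn about z gives the same grasp; the last joint's range is limited). The gripper opens to 88 mm and grips with 3 to 60 N. Pads are 18 mm wide; open, the fingers measure 123 mm over their backs; the gripper's body (75 mm by 187 mm) begins 45 mm behind the grasp point.
Start: joints at [-1.254, 0.689, -0.195, 1.565, 0.157, 0.902, -0.215], TCP at [0.174, 0.6, 0.239] pointing down, gripper open.
Joint ranges: [-3.01, 3.01], [-0.46, 2.08], [-1.47, 1.51], [0.13, 2.56], [-1, 4.14], [0.04, 2.09], [-2.66, 2.66]. Speed limits (rad/s): [2.57, 2.57, 3.14, 3.14, 3.14, 3.14, 3.14].

## Interface

Orientations are given as a unit quaternion [x, y, z, w].
In Python, from plant import * gives the robot as it stands.
- The arm moves only by the tool send_rows, never from a script. Its argument "targets" is a list of rows, each a list of 2 entries, a list of its own where there are three numbers: the shift along the tool's x, y, z in units of 0.3 m (1.0 is 0.3 m), then the turn, a rotation vector about the tool's x, y, z in units of pi rad (1.0 is pi rad). A call has 1 to 12 rows; each row is the pose to reach, as a shift and turn from the pose commanded when the call began, along the tool's axes at that moment, turning the shorter way round; what a row does not reach only later rows make up. A row lasts 1/8 s, in which the tool goes at most 62.5 mm and 10.7 degrees, less where a joint would pass 70% of its speed; a pose out of reach is approached as far as the arm can. A call with a number of a shift or a turn outside -1 to 1 is refused whole. A call with a gripper value outside its range is refused whole. "fingers" is the opening, from 0 (shut) to 1 (fully open), set as the call begins (left out, the last holds). The fingers move at their own pace and stop on an object; "newtons" is the grip in N (left out, the last holds). Time passes only in rows, so rows that repeat a pose let the fingers close. It gives the time, the measured TCP pose, the force, the opening and the grip force at its end, in the units of the state.
- get_state(): the state, without advancing time (a new reading comes with each control period).
- snapshot(name): name is "scene" or "top"; returns a dict with "img" (400x640x3 uint8, blue, green, red), "fx", "fy", "cx", "cy" (pixels), "cam_to_world" (4x4, takes a point from camera to world coordinates). Camera axes: x right, y down, z forward; pixel columns grow to the right and rows downward; lengths in m; the calibration is good to about 2 mm. A picture is of the moment at which its call begins. There is no depth.
- finish_job(): hands the job in; it is judged then, once.
The state is a dict: "clock": time; "q": joint angles; "qd": joint speeds; "joint_torque": joint torques, N m; "tool_pos": TCP position; "eef_rot": TCP orientation; "contact_force": force on the tool from outside, world axes, zero at the start; "moment": the same for the moment, N m; "opening": opening from 0.0 (shut) to 1.0 (fully open); "finger_force": force on a finger pad.
Only numpy, scipy, OpenCV 4.12 (cv2) and the standard library are available. Lean on these libraries where they do the work, as an engineer would, in place of code of your own. Each camera call takes 0.05 s, during which the arm holds its last target. There are 200 camera calls.

## Task

The vibration-isolating platform is about to be moved, so its floating mass must be locked: draw the transit pin out of its parking bush, put its tip through the dust flap of the lock port and, pressing lightly, feel about over the hidden mass until the tip drops into the blind locking hole. Then bring the pin to the middle of the port, which drags the mass with it, push it fully home with its collar flat on the port's rim, and let go. Work gently at the port: the bearings of the mass are delicate and must not feel as much as 35 N; leave the things lying round it where they are.

Things in the scene. Friction and masses are not known exactly. Their poses are not given: they have to be found in the camera images.
- platform: Grey box, aluminium cover, 130 (own x) x 170 (own y) x 66 mm high, fixed; origin under its centre. On the cover two steel bushes, 36 mm outside, rims 70 mm above the worktop: lock port (dark 53 mm flange round it) at own y = +45 mm, parking bush at y = -45 mm; other details under 6 mm high. Inside, hidden, the floating mass: slides up to 6 mm each way if pushed with over 4 N, stays where left.
- port (a point): Centre of the lock port's mouth, level with its rim; axes as the platform's. Bore 20 mm diameter, 16 mm deep; below it a sprung flap shuts out dust and swings down at a light push (under 1 N). The mass's flat top lies 40 mm below the rim; its blind locking hole (10 mm diameter, 18 mm deep, upright) starts up to 5.5 mm off the port's axis, in a direction that differs each time.
- parking (a point): Centre of the parking bush's mouth, level with its rim; its bore is 20 mm, open below. The pin stands in it at the start, upright, collar on the rim.
- transit_pin: Bright steel pin, 0.12 kg. Origin: centre of the collar's underside; z up. Above: collar 32 mm diameter x 4 mm, then a flat thumb grip 30 mm wide (own x), 16 mm thick (own y: grasp across these flats), straight to z = 24 mm, rounded over to z = 39 mm. Below: shoulder 18 mm diameter to z = -5 mm, tapering to the 8 mm shank at z = -12 mm. Home: collar on the port's rim.
- pin_tip (a point): Centre of the pin's tip, 56 mm below the pin's origin, bevelled by 1.5 mm. With the tip on top of the mass the collar is 16 mm above the port's rim and only the shank is in the bore, with 6 mm of sideways room each way. Home, the tip is 16 mm deep in the locking hole, 2 mm off its bottom.
- tweezers: Brass tweezers, 138 mm long, lying left of the platform; leave alone. Origin under the centre.
- screwdriver: Small screwdriver, 107 mm long, lying left of the platform; leave alone. Origin under the centre.
- movement: Watch movement in its round holder, 38 mm diameter, 8 mm high, lying right of the platform; leave alone. Origin under the centre.
- loupe: Black eye loupe, 38 mm diameter, 32 mm high, standing right of the platform; leave alone. Origin under the centre.
Mind the look-alikes: they are no part of the job. What is meant by the transit_pin is not pink, and is the smaller of those in its own colour.

How it is judged:
On the way, in this order (a step that is already met when the one before it is completed fails the run):
1. the pin is drawn clear of the parking bush (z of pin_tip in the frame of parking above 0.003 m), for 0.1 s.
2. the pin's tip is through the flap of the lock port, down at the floating mass (z of pin_tip in the frame of port below -0.036 m and horizontal distance between pin_tip and port below 0.009 m), for 0.1 s.
At the end, for the whole second after the job is handed in: The pin stands released and at rest in the lock port: its collar is within 2 mm of the port's rim in height, its axis within 3 mm of the port's centre and within 4 degrees of upright (z of transit_pin in the frame of port below 0.002 m and horizontal distance between transit_pin and port below 0.003 m and angle between transit_pin's own z axis and vertical below 0.07 rad and linear speed of transit_pin below 0.01 m/s); the robot touches nothing.
It fails at once if the pin presses on the platform with more than 35 N while it is at the lock port (contact force between transit_pin and platform above 35 N and horizontal distance between transit_pin and port below 0.03 m).
It fails at once if a thing lying round the platform is shifted by more than 15 mm (distance of any of tweezers, screwdriver, movement, loupe from where it was at the start of the episode above 0.015 m).
It also fails if it takes over 64 s, if anything falls off the work surface, if the arm or the gripper's body presses on something with over 40 N, if the wrist force passes 120 N, or if a joint passes its speed limit or range.

## Working session

There is one attempt and no reset: what is moved stays moved. The work goes in short steps, Python scripts to look and compute and a tool call to move; the robot and the scene stay as the last step left them, time stands still between calls to the robot, and variables do not carry over. Pictures are saved under pics/ and viewed, at most 10 in all, crops included, and the job is handed in when it is done.

Besides the shell and the picture viewer there is one more tool, called after "Emit:" by a JSON object that holds its "api" and its "payload", one argument or row to a line. send_rows: Moves the arm, as the interface text tells. Its arguments: {"type":"object","properties":{"targets":{"type":"array"},"fingers":{"type":"number"},"newtons":{"type":"number"}},"required":["targets"]}

```bash
ls; mkdir -p pics
python3 - <<'E'
from plant import *
import cv2,numpy as np
for n in("top","scene"):
    s=snapshot(n);cv2.imwrite(f"pics/{n}0.png",s["img"]);np.save(f"{n}0.npy",s,allow_pickle=True)
    print(n,s["fx"],s["cx"],s["cy"],np.round(s["cam_to_world"],3).tolist())
st=get_state();print(st)
E
```

```text
pics
top 425.03520446108195 318.79520097982703 203.93207715680435 [[-0.026, -0.987, 0.158, 0.375], [-0.999, 0.031, 0.025, -0.114], [-0.03, -0.158, -0.987, 0.907], [0.0, 0.0, 0.0, 1.0]]
scene 479.3319139141836 331.09376214285834 199.6168721569189 [[0.558, -0.558, 0.614, -0.063], [-0.83, -0.385, 0.403, -0.479], [0.011, -0.735, -0.678, 0.679], [0.0, 0.0, 0.0, 1.0]]
{'clock': 0.1, 'q': array([-1.25422822,  0.68989983, -0.19454946,  1.56621165,  0.15726812,
        0.90251159, -0.21507746]), 'qd': array([-0.0005249 , -0.00095222, -0.00022294, -0.00165441, -0.00243683,
       -0.0001202 ,  0.0012165 ]), 'joint_torque': array([-3.78170036e-03, -5.28496099e+01, -1.27174996e+00, -1.53838634e+01,
       -5.25589124e-02,  1.93150110e-03,  5.00284852e-05]), 'tool_pos': array([0.17424687, 0.59963563, 0.23799872]), 'eef_rot': array([ 1.40864804e-01,  9.90028501e-01, -8.17260009e-04, -7.73316873e-05]), 'contact_force': array([-0.28420278, -0.28499066, -0.03335635]), 'moment': array([-0.02408307, -0.03164364,  0.06274352]), 'finger_force': 0.0, 'opening': 0.9975302433541419}
```

View pics/top0.png

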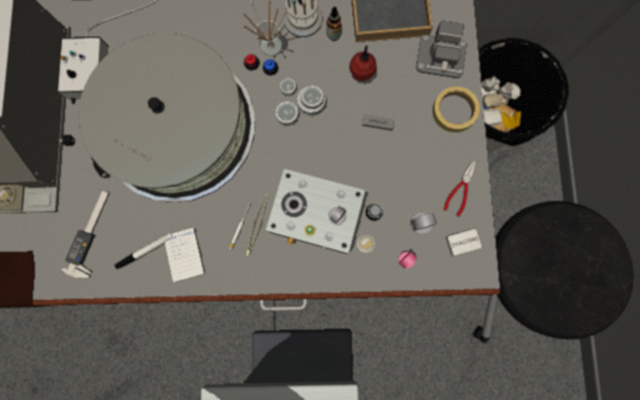

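View pics/scene0.png

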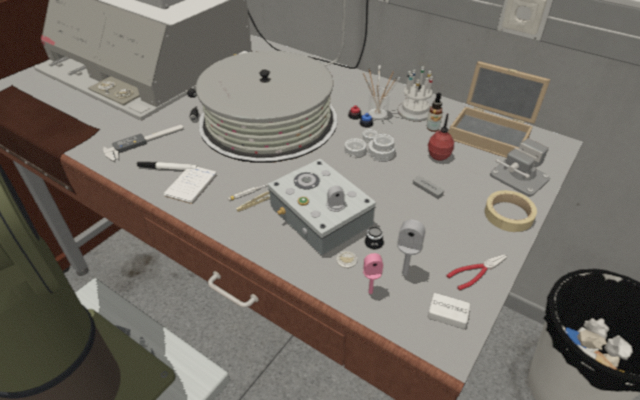

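The top view shows the port flange at about (293,204) and the pin grip at about (338,213). The pink pin (407,259) and the bigger grey pin (423,222) are decoys.

```bash
cat > h.py <<'E'
import numpy as np,cv2
def ray(s,u,v,z):
    T=s["cam_to_world"];d=T[:3,:3]@[(u-s["cx"])/s["fx"],(v-s["cy"])/s["fy"],1];o=T[:3,3]
    return o+d*(z-o[2])/d[2]
def proj(s,P):
    T=s["cam_to_world"];p=T[:3,:3].T@(np.asarray(P)-T[:3,3]);return np.array([p[0]/p[2]*s["fx"]+s["cx"],p[1]/p[2]*s["fy"]+s["cy"]])
def load(n): return np.load(n,allow_pickle=True).item()
E
python3 - <<'E'
from h import *
a=load("top0.npy");b=load("scene0.npy")
A=cv2.resize(a["img"][165:255,260:390],None,fx=6,fy=6,interpolation=cv2.INTER_CUBIC)
B=cv2.resize(b["img"][155:255,260:390],None,fx=6,fy=6,interpolation=cv2.INTER_CUBIC)
cv2.imwrite("pics/A.png",A);cv2.imwrite("pics/B.png",B)
for n,s in(("top",a),("scene",b)):
    g=cv2.cvtColor(s["img"],cv2.COLOR_BGR2GRAY)
    # dark flange
    m=((g<75)*255).astype(np.uint8)
    c,_=cv2.findContours(m,cv2.RETR_EXTERNAL,cv2.CHAIN_APPROX_NONE)
    for k in c:
        ar=cv2.contourArea(k);x,y,w,h=cv2.boundingRect(k)
        if 150<ar<900 and 260<x<360 and 150<y<240:
            e=cv2.fitEllipse(k);print(n,ar,e, ray(s,*e[0],0.068))
E
```

```text
(no output)
```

View pics/A.png

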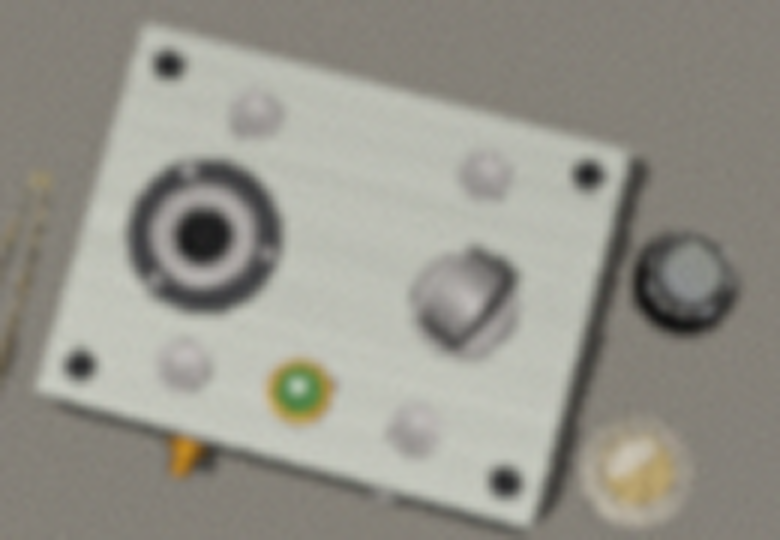

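View pics/B.png

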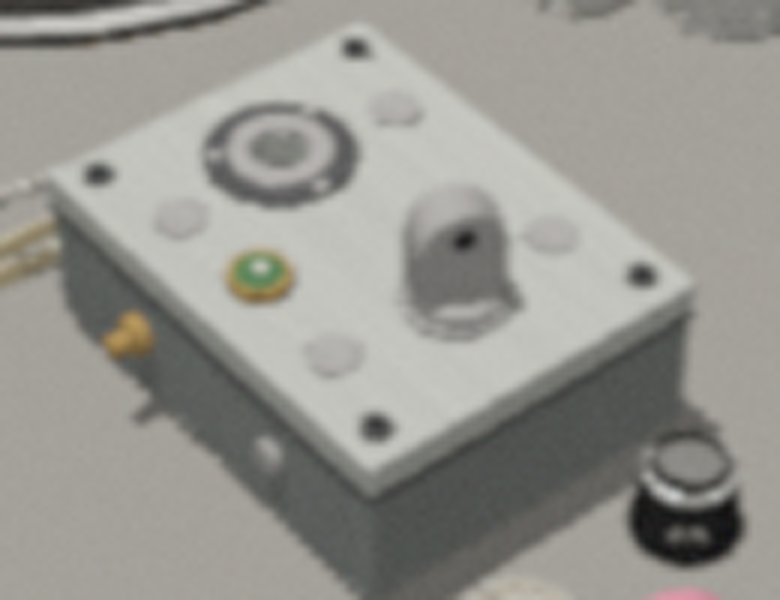

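Crop A (6×, offset 260,165): port centre (204,236), screws (168,65), (588,175), (505,482), (80,365). The pin's dark flat runs from (462,350) to (515,268). In crop B (offset 260,155) the same flat's foot runs from about (408,290) to (508,298), the port mouth is at (281,150), and the screws are at (355,48), (642,275), (376,427), (99,174).

Run:
```python
from h import *
a=load("top0.npy");b=load("scene0.npy")
cv=lambda p,o:(np.array(p)+.5)/6-.5+np.array(o)
for n,s,o,sc,port,fl in(("top",a,(260,165),[(168,65),(588,175),(505,482),(80,365)],(204,236),[(462,350),(515,268)]),
  ("scene",b,(260,155),[(355,48),(642,275),(376,427),(99,174)],(281,150),[(408,290),(508,298)])):
    P=[ray(s,*cv(p,o),.067)[:2] for p in sc]; c=np.mean(P,0)
    ey=(P[0]-P[1]+P[3]-P[2]);ang=np.arctan2(ey[1],ey[0])-np.pi/2
    ex=(P[0]-P[3]+P[1]-P[2]); ang2=np.arctan2(ex[1],ex[0])
    yv=np.array([-np.sin(ang),np.cos(ang)])
    print(n,"centre",c,"yaw",np.degrees([ang,ang2]),"port pred",c+.045*yv,"port meas",ray(s,*cv(port,o),.07 if n=="top" else .07),"park",c-.045*yv)
    F=[ray(s,*cv(p,o),.078)[:2] for p in fl];d=F[1]-F[0];print(" flat",F,np.degrees(np.arctan2(d[1],d[0])),np.linalg.norm(d))
    pk=c-.045*yv
    crop=s["img"]
    g=cv2.cvtColor(crop,cv2.COLOR_BGR2GRAY)
    u,v=proj(s,[*pk,.09]).astype(int)
    print(u,v)
    if n=="top": print(g[v-10:v+11,u-11:u+13])
from scipy.spatial.transform import Rotation as R
from plant import *
st=get_state();print(R.from_quat(st["eef_rot"]).as_matrix().round(3))
```

```text
top centre [ 0.49864791 -0.08528956] yaw [-16.90840544 -17.05733666] port pred [ 0.51173582 -0.04223487] port meas [ 0.51099916 -0.0422388   0.07      ] park [ 0.48555999 -0.12834425]
 flat [array([ 0.46936668, -0.12670356]), array([ 0.4958879 , -0.14496374])] -34.54786954509263 0.03219951836178107
337 213
[[192 189 189 189 187 189 189 186 189 187 187 187 188 188 188 187 186 186
  186 186 186 186 184 183]
 [188 191 190 189 190 190 189 185 188 189 189 187 184 185 186 188 190 188
  188 187 185 188 186 185]
 [189 189 190 190 190 190 189 190 191 189 187 180 169 166 173 184 187 189
  189 188 189 187 188 185]
 [186 188 190 187 190 189 189 187 185 183 181 163 141 131 143 163 174 182
  184 188 188 189 189 188]
 [187 189 187 187 187 186 181 174 164 163 158 144 121 105 108 125 143 152
  168 181 185 188 187 187]
 [187 187 187 187 183 174 167 161 153 151 145 133 119 110  99  99 101 109
  137 166 183 188 186 187]
 [185 187 186 183 175 164 158 156 156 149 143 133 126 120 113  99  91  87
  104 139 170 185 190 187]
 [185 185 184 175 163 156 158 162 159 155 151 144 137 128 122 113  99  87
   81 110 1
[... 1013 characters left out ...]
190 189 189]
 [189 188 186 180 162 143 118 100  86  88  94 103 126 149 159 158 149 146
  159 177 187 189 190 191]
 [189 188 190 186 178 166 150 126 101  89  99 123 149 157 156 156 156 167
  179 187 190 190 190 190]
 [192 191 191 191 188 180 167 151 135 124 126 141 152 155 151 157 172 183
  190 192 190 189 191 190]]
scene centre [ 0.49790517 -0.08586742] yaw [-17.08605658 -16.8634183 ] port pred [ 0.51112652 -0.04285351] port meas [ 0.50919374 -0.04451281  0.07      ] park [ 0.48468382 -0.12888132]
 flat [array([ 0.47028955, -0.12106476]), array([ 0.48465555, -0.14819218])] -62.09542457883009 0.030696566416096666
335 195
[[-0.96   0.279 -0.   ]
 [ 0.279  0.96  -0.002]
 [-0.    -0.002 -1.   ]]
```

Run:
```python
from h import *
a=load("top0.npy");b=load("scene0.npy")
pk=np.array([.4851,-.1286])
out=[]
for yaw in(-35,-45,-55):
    c,s=np.cos(np.radians(yaw)),np.sin(np.radians(yaw))
    row=[]
    for S,o in((a,(260,165)),(b,(260,155))):
        I=cv2.resize(S["img"][o[1]:o[1]+90,o[0]:o[0]+130],None,fx=6,fy=6,interpolation=cv2.INTER_CUBIC)
        pr=lambda x,y,z:tuple(int(k) for k in (proj(S,[pk[0]+c*x-s*y,pk[1]+s*x+c*y,.07+z])-o+.5)*6)
        for z,w in((.004,.015),(.024,.015)):
            cv2.polylines(I,[np.array([pr(w,.008,z),pr(-w,.008,z),pr(-w,-.008,z),pr(w,-.008,z)])],True,(0,0,255),1)
        row.append(I[180:400,370:570])
    out.append(np.hstack(row))
cv2.imwrite("pics/C.png",np.hstack(out)[:, :1200].copy() if 0 else cv2.resize(np.vstack([np.hstack(out[:2]),np.hstack([out[2],out[2]])]),(800,440)))
```

```text
(no output)
```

View pics/C.png

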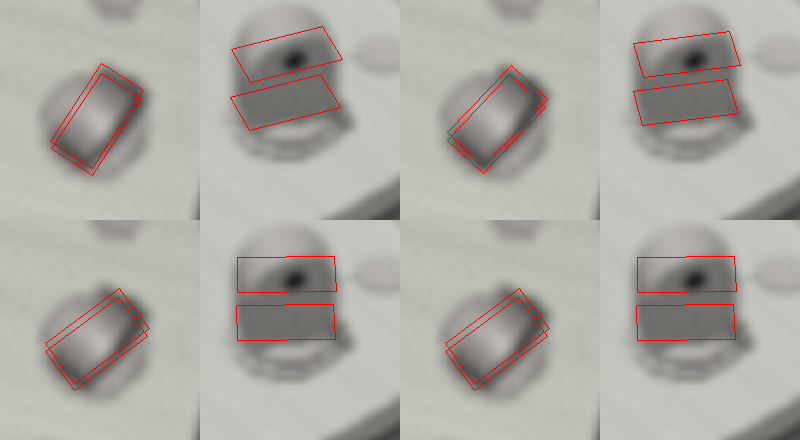

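The yaw fit is about -46° for the pin's own x, so the tool's y axis should point at about 44°. I'll move towards the parking bush in a few legs.

Emit:
{"api": "send_rows", "payload": {
  "targets": [
    [[-0.6,-0.6,-0.2],[0,0,0.055]],
    [[-0.6,-0.6,-0.2],[0,0,0.055]],
    [[-0.6,-0.6,-0.2],[0,0,0.055]],
    [[-0.6,-0.6,-0.2],[0,0,0.055]],
    [[-0.6,-0.6,-0.2],[0,0,0.055]]
  ],
  "fingers": 0.5,
  "newtons": 40
}}

```text
clock: 0.72
tool_pos: [0.2995, 0.373, 0.2993]
eef_rot: [0.229, 0.973, -0.001, 0.001]
contact_force: [-0.1, 0.5, -0.2]
opening: 0.506
finger_force: 0.0
```

```bash
cat >> h.py <<'E'
from scipy.spatial.transform import Rotation as Rot
def go(st,P,yaw):
    "shift/turn in move units to bring TCP to P, tool down, tool y at yaw deg"
    R0=Rot.from_quat(st["eef_rot"]);a=np.radians(yaw);y=np.array([np.cos(a),np.sin(a),0]);z=np.array([0,0,-1.])
    R1=Rot.from_matrix(np.column_stack([np.cross(y,z),y,z]))
    print("pos",st["tool_pos"].round(4),"t",round(st["clock"],2),"F",st["contact_force"].round(2),"op",round(st["opening"],3))
    print("shift",(R0.inv().apply(np.array(P)-st["tool_pos"])/.3).round(4),"turn",((R0.inv()*R1).as_rotvec()/np.pi).round(4))
E
python3 - <<'E'
from h import *
from plant import *
st=get_state();print(st["q"].round(2));go(st,[.4851,-.1286,.2],44)
E
```

```text
[-0.87  0.42 -0.18  1.91  0.1   0.82  0.  ]
pos [0.2995 0.373  0.2993] t 0.72 F [-0.12  0.53 -0.15] op 0.506
shift [-1.2989 -1.2199  0.3351] turn [-0.0002  0.0007  0.1083]
```

Emit:
{"api": "send_rows", "payload": {
  "targets": [
    [[-0.65,-0.61,0],[0,0,0.054]],
    [[-0.65,-0.61,0],[0,0,0.054]],
    [[-0.65,-0.61,0],[0,0,0.054]],
    [[-0.65,-0.61,0],[0,0,0.054]],
    [[-0.65,-0.61,0],[0,0,0.054]]
  ]
}}

```text
clock: 1.35
tool_pos: [0.3924, 0.1239, 0.2984]
eef_rot: [0.31, 0.951, -0.001, 0.0]
contact_force: [-0.6, 1.4, 0.7]
opening: 0.502
finger_force: 0.0
```

Run:
```python
from h import *
from plant import *
st=get_state();print(st["q"].round(2));go(st,[.4851,-.1286,.13],44)
```

```text
[-0.34  0.32 -0.11  2.08  0.05  0.74  0.46]
pos [0.3924 0.1239 0.2984] t 1.35 F [-0.64  1.42  0.7 ] op 0.502
shift [-0.7457 -0.4971  0.5622] turn [-0.0003  0.0001  0.0548]
```

Emit:
{"api": "send_rows", "payload": {
  "targets": [
    [[-0.746,-0.497,0.3],[0,0,0.055]],
    [[-0.746,-0.497,0.3],[0,0,0.055]],
    [[-0.746,-0.497,0.3],[0,0,0.055]],
    [[-0.746,-0.497,0.3],[0,0,0.055]],
    [[-0.746,-0.497,0.3],[0,0,0.055]],
    [[-0.746,-0.497,0.45],[0,0,0.055]],
    [[-0.746,-0.497,0.562],[0,0,0.055]],
    [[-0.746,-0.497,0.562],[0,0,0.055]]
  ]
}}

```text
clock: 2.35
tool_pos: [0.4847, -0.1235, 0.1279]
eef_rot: [0.388, 0.922, -0.0, -0.003]
contact_force: [-0.6, -0.2, 0.6]
opening: 0.501
finger_force: 0.0
```

Run:
```python
from h import *
from plant import *
st=get_state();go(st,[.4851,-.1286,.076],44)
a=snapshot("top");b=snapshot("scene")
cv2.imwrite("pics/D.png",np.hstack([cv2.resize(s["img"][120:250,240:400] if i==0 else s["img"][120:250,260:420],None,fx=2.5,fy=2.5) for i,s in enumerate((a,b))]))
```

```text
pos [ 0.4847 -0.1235  0.1279] t 2.35 F [-0.65 -0.19  0.62] op 0.501
shift [-0.0141 -0.0105  0.173 ] turn [-0.0008 -0.0015  0.002 ]
```

View pics/D.png

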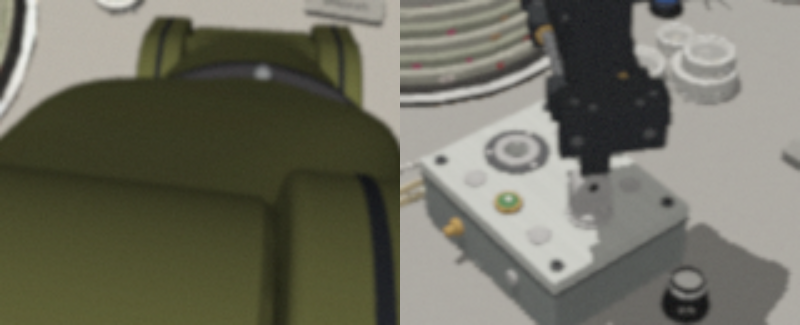

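The gripper hangs over the pin, with the fingers straddling it. I'll settle first and read the true offset.

Emit:
{"api": "send_rows", "payload": {
  "targets": [
    [[0,0,0],[0,0,0]],
    [[0,0,0],[0,0,0]]
  ]
}}

```text
clock: 2.7
tool_pos: [0.4866, -0.1249, 0.1312]
eef_rot: [0.388, 0.921, 0.0, 0.001]
contact_force: [0.4, 0.2, -0.4]
opening: 0.499
finger_force: 0.0
```

Run:
```python
from h import *
from plant import *
st=get_state();go(st,[.4851,-.1286,.076],44)
```

```text
pos [ 0.4866 -0.1249  0.1312] t 2.7 F [ 0.38  0.25 -0.35] op 0.499
shift [-0.0051 -0.0125  0.1841] turn [0.0005 0.0006 0.0016]
```

Emit:
{"api": "send_rows", "payload": {
  "targets": [
    [[-0.005,-0.0125,0.05],[0,0,0.0015]],
    [[-0.005,-0.0125,0.12],[0,0,0.0015]],
    [[-0.005,-0.0125,0.16],[0,0,0.0015]],
    [[-0.005,-0.0125,0.18],[0,0,0.0015]],
    [[-0.005,-0.0125,0.18],[0,0,0.0015]],
    [[-0.005,-0.0125,0.18],[0,0,0.0015]]
  ]
}}

```text
clock: 3.45
tool_pos: [0.4845, -0.1286, 0.0766]
eef_rot: [0.391, 0.921, 0.0, 0.0]
contact_force: [-0.2, -0.3, -0.1]
opening: 0.499
finger_force: 0.0
```

Emit:
{"api": "send_rows", "payload": {
  "targets": [
    [[0,0,0],[0,0,0]],
    [[0,0,0],[0,0,0]],
    [[0,0,0],[0,0,0]],
    [[0,0,0],[0,0,0]],
    [[0,0,0],[0,0,0]],
    [[0,0,0],[0,0,0]]
  ],
  "fingers": 0,
  "newtons": 40
}}

```text
clock: 4.2
tool_pos: [0.4845, -0.1285, 0.0762]
eef_rot: [0.391, 0.921, 0.0, 0.0]
contact_force: [0.4, 0.5, 3.2]
opening: 0.176
finger_force: 40.0
```

Run:
```python
from h import *
from plant import *
st=get_state();go(st,[.4851,-.1286,.076],44);print(st["finger_force"],st["moment"])
```

```text
pos [ 0.4845 -0.1285  0.0762] t 4.2 F [0.42 0.47 3.23] op 0.176
shift [-0.0015  0.0012  0.0008] turn [0.0002 0.0002 0.0001]
39.98304402921349 [ 0.06360715 -0.11697217  0.05251027]
```

Gripped (15.5 mm). Lift it 75 mm.

Emit:
{"api": "send_rows", "payload": {
  "targets": [
    [[0,0,-0.03],[0,0,0]],
    [[0,0,-0.08],[0,0,0]],
    [[0,0,-0.15],[0,0,0]],
    [[0,0,-0.22],[0,0,0]],
    [[0,0,-0.25],[0,0,0]],
    [[0,0,-0.25],[0,0,0]],
    [[0,0,-0.25],[0,0,0]]
  ]
}}

```text
clock: 5.08
tool_pos: [0.4836, -0.1285, 0.1506]
eef_rot: [0.391, 0.921, -0.0, -0.001]
contact_force: [0.0, -0.8, -2.0]
opening: 0.176
finger_force: 40.0
```

Run:
```python
from h import *
from plant import *
st=get_state();go(st,[.5108,-.0424,.1512],44)
b=snapshot("scene");a=snapshot("top")
np.save("scene1.npy",b,allow_pickle=True)
cv2.imwrite("pics/E.png",cv2.resize(b["img"][120:250,260:400],None,fx=4,fy=4))
```

```text
pos [ 0.4836 -0.1285  0.1506] t 5.08 F [ 0.   -0.83 -2.02] op 0.176
shift [ 0.1435  0.2645 -0.002 ] turn [-0.0002 -0.0003  0.    ]
```

View pics/E.png

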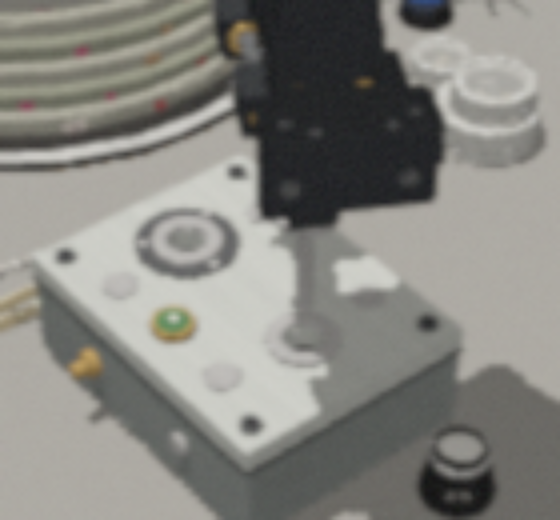

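The pin hangs upright over the parking bush. Before moving across, I'll check the gripper's clearance from the dome.

Run:
```python
from h import *
a=load("top0.npy");b=load("scene0.npy")
P=lambda s:s["cam_to_world"][:3,:3].T@np.c_[np.eye(3),-s["cam_to_world"][:3,3]]
n=lambda s,u,v:np.array([[(u-s["cx"])/s["fx"]],[(v-s["cy"])/s["fy"]]])
X=cv2.triangulatePoints(P(a),P(b),n(a,155,104),n(b,264,75));print((X[:3]/X[3]).T)
for z in(.08,.12,.16):print(z,ray(a,241,130,z),ray(a,225,175,z))
```

```text
[[0.70808092 0.22172935 0.12612211]]
0.08 [0.66536088 0.06173168 0.08      ] [0.57242161 0.09376642 0.08      ]
0.12 [0.65132428 0.0532391  0.12      ] [0.56287953 0.08372466 0.12      ]
0.16 [0.63728767 0.04474653 0.16      ] [0.55333745 0.07368289 0.16      ]
```

Emit:
{"api": "send_rows", "payload": {
  "targets": [
    [[0.03,0.06,0],[0,0,0]],
    [[0.08,0.15,0],[0,0,0]],
    [[0.12,0.23,0],[0,0,0]],
    [[0.142,0.2645,0],[0,0,0]],
    [[0.142,0.2645,0],[0,0,0]],
    [[0.142,0.2645,0],[0,0,0]],
    [[0.142,0.2645,0],[0,0,0]],
    [[0.142,0.2645,0],[0,0,0]]
  ]
}}

```text
clock: 6.18
tool_pos: [0.5115, -0.0436, 0.1512]
eef_rot: [0.391, 0.92, -0.0, 0.0]
contact_force: [-1.0, -0.1, -1.6]
opening: 0.177
finger_force: 40.0
```

Run:
```python
from h import *
from plant import *
st=get_state();go(st,[.5108,-.0424,.097],44)
b=snapshot("scene");np.save("scene2.npy",b,allow_pickle=True)
cv2.imwrite("pics/F.png",cv2.resize(b["img"][140:230,270:370],None,fx=6,fy=6,interpolation=cv2.INTER_CUBIC))
print(proj(b,[.5108,-.0424,.07]),proj(b,[.5108,-.0424,.089]))
```

```text
pos [ 0.5115 -0.0436  0.1512] t 6.17 F [-1.04 -0.06 -1.61] op 0.177
shift [0.0045 0.0011 0.1805] turn [-0.0001  0.     -0.0004]
[306.02801678 178.7515883 ] [305.79174449 171.25793576]
```

View pics/F.png

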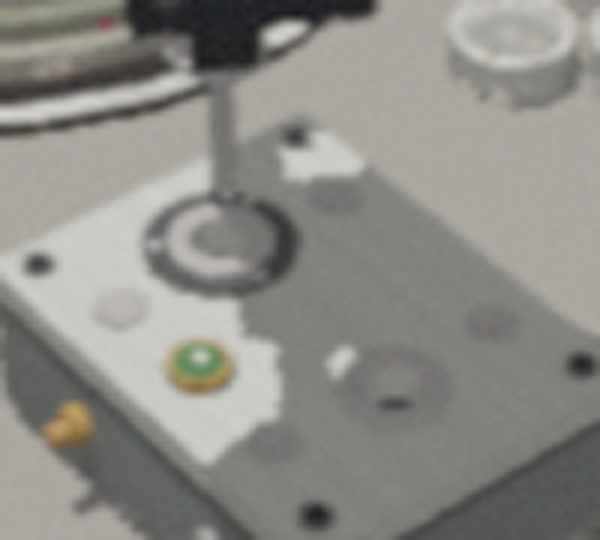

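The tip at crop (225,195) sits 45 px, or 19 mm, straight above the port mouth at (222,240), so it is aligned. Going down through the flap, slowly.

Emit:
{"api": "send_rows", "payload": {
  "targets": [
    [[0.004,0.001,0.03],[0,0,0]],
    [[0.004,0.001,0.06],[0,0,0]],
    [[0.004,0.001,0.09],[0,0,0]],
    [[0.004,0.001,0.12],[0,0,0]],
    [[0.004,0.001,0.15],[0,0,0]],
    [[0.004,0.001,0.17],[0,0,0]],
    [[0.004,0.001,0.18],[0,0,0]],
    [[0.004,0.001,0.18],[0,0,0]],
    [[0.004,0.001,0.18],[0,0,0]]
  ]
}}

```text
clock: 7.35
tool_pos: [0.511, -0.0417, 0.0973]
eef_rot: [0.391, 0.921, 0.0, 0.0]
contact_force: [-1.1, -0.2, -0.8]
opening: 0.18
finger_force: 40.0
```

Run:
```python
from h import *
from plant import *
st=get_state();go(st,[.5108,-.0424,.0922],44)
```

```text
pos [ 0.511  -0.0417  0.0973] t 7.35 F [-1.06 -0.24 -0.85] op 0.18
shift [-0.0011 -0.0022  0.0169] turn [0.     0.     0.0001]
```

Now creep down until there is contact, 1 mm or less per row.

Emit:
{"api": "send_rows", "payload": {
  "targets": [
    [[0,0,0.005],[0,0,0]],
    [[0,0,0.01],[0,0,0]],
    [[0,0,0.014],[0,0,0]],
    [[0,0,0.017],[0,0,0]],
    [[0,0,0.017],[0,0,0]],
    [[0,0,0.017],[0,0,0]]
  ]
}}

```text
clock: 8.1
tool_pos: [0.5111, -0.0417, 0.0921]
eef_rot: [0.391, 0.921, 0.0, 0.0]
contact_force: [-0.4, -0.0, 0.3]
opening: 0.178
finger_force: 40.0
```

Emit:
{"api": "send_rows", "payload": {
  "targets": [
    [[0,0,0.003],[0,0,0]],
    [[0,0,0.003],[0,0,0]],
    [[0,0,0.003],[0,0,0]]
  ]
}}

```text
clock: 8.48
tool_pos: [0.5112, -0.0418, 0.0917]
eef_rot: [0.391, 0.921, 0.0, 0.0]
contact_force: [-2.0, -0.1, 6.8]
opening: 0.179
finger_force: 40.0
```

Emit:
{"api": "send_rows", "payload": {
  "targets": [
    [[0,0,0.003],[0,0,0]],
    [[0,0,0.003],[0,0,0]],
    [[0,0,0.003],[0,0,0]]
  ]
}}

```text
clock: 8.85
tool_pos: [0.5113, -0.0418, 0.0914]
eef_rot: [0.391, 0.921, 0.0, 0.001]
contact_force: [-3.1, 1.1, 12.2]
opening: 0.18
finger_force: 40.0
```

Contact at TCP z of about 0.0915, with the arm giving roughly 6 N/mm. I'll ease off to about 5 N and sweep a ring of about 4 mm radius.

Emit:
{"api": "send_rows", "payload": {
  "targets": [
    [[0,0,-0.004],[0,0,0]],
    [[0.005,0,-0.004],[0,0,0]],
    [[0.01,0,-0.004],[0,0,0]],
    [[0.014,0,-0.004],[0,0,0]],
    [[0.014,0,-0.004],[0,0,0]]
  ]
}}

```text
clock: 9.48
tool_pos: [0.5096, -0.0394, 0.0919]
eef_rot: [0.391, 0.92, 0.0, 0.002]
contact_force: [0.7, -2.1, 6.6]
opening: 0.179
finger_force: 40.0
```

Emit:
{"api": "send_rows", "payload": {
  "targets": [
    [[0.002,0.003,0],[0,0,0]],
    [[0.001,0.006,0],[0,0,0]],
    [[-0.002,0.01,0],[0,0,0]],
    [[-0.006,0.014,0],[0,0,0]],
    [[-0.006,0.014,0],[0,0,0]]
  ]
}}

```text
clock: 10.1
tool_pos: [0.5107, -0.0385, 0.0917]
eef_rot: [0.391, 0.92, -0.001, -0.001]
contact_force: [-4.3, -2.0, 11.2]
opening: 0.176
finger_force: 40.1
```

```bash
cat > r.py <<'E'
from h import *
from plant import *
st=get_state();go(st,[.5110,-.0420,.0915],44)
E
python3 r.py
```

```text
pos [ 0.5107 -0.0385  0.0917] t 10.1 F [-4.28 -2.03 11.22] op 0.176
shift [-0.009  -0.0075  0.0008] turn [-0.0011 -0.0003 -0.0004]
```

Emit:
{"api": "send_rows", "payload": {
  "targets": [
    [[0,0,-0.003],[0,0,0]],
    [[0,0,-0.004],[0,0,0]],
    [[0,0,-0.004],[0,0,0]]
  ]
}}

```text
clock: 10.48
tool_pos: [0.5123, -0.0366, 0.0922]
eef_rot: [0.39, 0.921, 0.0, -0.0]
contact_force: [-0.4, 0.9, -0.8]
opening: 0.18
finger_force: 40.0
```

I'm off the surface now, so I'll carry on round the ring with a lighter press.

Emit:
{"api": "send_rows", "payload": {
  "targets": [
    [[0,0,0.002],[0,0,0]],
    [[-0.003,0,0.0025],[0,0,0]],
    [[-0.006,0,0.0025],[0,0,0]],
    [[-0.009,0,0.0025],[0,0,0]],
    [[-0.012,-0.001,0.0025],[0,0,0]],
    [[-0.012,-0.001,0.0025],[0,0,0]]
  ]
}}

```text
clock: 11.22
tool_pos: [0.515, -0.0405, 0.0916]
eef_rot: [0.391, 0.92, -0.0, 0.0]
contact_force: [-0.8, -0.4, -1.4]
opening: 0.174
finger_force: 40.0
```

Emit:
{"api": "send_rows", "payload": {
  "targets": [
    [[0,0,0.002],[0,0,0]],
    [[0,0,0.004],[0,0,0]],
    [[0,0,0.006],[0,0,0]],
    [[0,0,0.006],[0,0,0]]
  ]
}}

```text
clock: 11.72
tool_pos: [0.5149, -0.0402, 0.0901]
eef_rot: [0.391, 0.92, -0.0, 0.0]
contact_force: [-0.6, -0.5, 0.3]
opening: 0.179
finger_force: 40.0
```

No force 1.5 mm below the surface, so it looks like the hole. Going deeper.

Emit:
{"api": "send_rows", "payload": {
  "targets": [
    [[0,0,0.004],[0,0,0]],
    [[0,0,0.008],[0,0,0]],
    [[0,0,0.012],[0,0,0]],
    [[0,0,0.012],[0,0,0]]
  ]
}}

```text
clock: 12.22
tool_pos: [0.515, -0.0404, 0.0863]
eef_rot: [0.391, 0.92, -0.0, 0.0]
contact_force: [1.4, -2.1, -2.7]
opening: 0.178
finger_force: 40.0
```

The tip is about 6 mm into the locking hole. Now drag it to the port's centre.

Emit:
{"api": "send_rows", "payload": {
  "targets": [
    [[0.001,-0.003,0],[0,0,0]],
    [[0.002,-0.006,0],[0,0,0]],
    [[0.003,-0.009,0],[0,0,0]],
    [[0.004,-0.012,0],[0,0,0]],
    [[0.005,-0.015,0],[0,0,0]],
    [[0.005,-0.015,0],[0,0,0]],
    [[0.005,-0.015,0],[0,0,0]]
  ]
}}

```text
clock: 13.1
tool_pos: [0.5107, -0.0413, 0.0865]
eef_rot: [0.39, 0.921, 0.0, 0.0]
contact_force: [2.8, 1.3, -0.6]
opening: 0.179
finger_force: 40.0
```

```bash
sed -i 's/.5110,-.0420,.0915/.5108,-.0424,.0762/' r.py; python3 r.py
```

```text
pos [ 0.5107 -0.0413  0.0865] t 13.1 F [ 2.82  1.33 -0.65] op 0.179
shift [-0.003  -0.0022  0.0345] turn [ 0.0003 -0.0001  0.0002]
```

Emit:
{"api": "send_rows", "payload": {
  "targets": [
    [[-0.002,-0.003,0],[0,0,0]],
    [[-0.002,-0.003,0.004],[0,0,0]],
    [[-0.002,-0.003,0.008],[0,0,0]],
    [[-0.002,-0.003,0.012],[0,0,0]],
    [[-0.002,-0.003,0.012],[0,0,0]]
  ]
}}

```text
clock: 13.72
tool_pos: [0.5102, -0.0426, 0.0827]
eef_rot: [0.39, 0.921, 0.0, -0.0]
contact_force: [4.1, 3.0, -1.9]
opening: 0.176
finger_force: 40.1
```

```bash
python3 r.py
```

```text
pos [ 0.5102 -0.0426  0.0827] t 13.72 F [ 4.1   3.03 -1.89] op 0.176
shift [-0.0009  0.0021  0.0215] turn [ 0.0001 -0.0001  0.0002]
```

Emit:
{"api": "send_rows", "payload": {
  "targets": [
    [[0,0.001,0.003],[0,0,0]],
    [[0,0.001,0.006],[0,0,0]],
    [[0,0.001,0.009],[0,0,0]],
    [[0,0.001,0.009],[0,0,0]]
  ]
}}

```text
clock: 14.22
tool_pos: [0.5104, -0.0426, 0.08]
eef_rot: [0.391, 0.921, 0.0, -0.0]
contact_force: [4.3, 3.2, -0.3]
opening: 0.177
finger_force: 40.0
```

```bash
python3 r.py
```

```text
pos [ 0.5104 -0.0426  0.08  ] t 14.22 F [ 4.32  3.21 -0.25] op 0.177
shift [-0.0003  0.0013  0.0128] turn [ 0.0001 -0.      0.0001]
```

Emit:
{"api": "send_rows", "payload": {
  "targets": [
    [[0,0,0.003],[0,0,0]],
    [[0,0,0.006],[0,0,0]],
    [[0,0,0.009],[0,0,0]],
    [[0,0,0.009],[0,0,0]]
  ]
}}

```text
clock: 14.72
tool_pos: [0.5105, -0.0425, 0.0773]
eef_rot: [0.391, 0.921, 0.0, 0.0]
contact_force: [4.5, 3.0, -0.5]
opening: 0.183
finger_force: 40.0
```

```bash
python3 r.py
```

```text
pos [ 0.5105 -0.0425  0.0773] t 14.72 F [ 4.46  2.98 -0.54] op 0.183
shift [-0.0003  0.0009  0.0037] turn [ 0.0001 -0.      0.0001]
```

Emit:
{"api": "send_rows", "payload": {
  "targets": [
    [[0,0,0.002],[0,0,0]],
    [[0,0,0.004],[0,0,0]],
    [[0,0,0.006],[0,0,0]],
    [[0,0,0.006],[0,0,0]]
  ]
}}

```text
clock: 15.22
tool_pos: [0.5106, -0.0425, 0.0762]
eef_rot: [0.391, 0.921, 0.0, 0.0]
contact_force: [3.6, 4.7, 6.7]
opening: 0.175
finger_force: 40.0
```

The collar is seated: z matches the parked height, with 7 N on it. Release and retreat.

Emit:
{"api": "send_rows", "payload": {
  "targets": [
    [[0,0.002,-0.003],[0,0,0]],
    [[0,0.002,-0.003],[0,0,0]],
    [[0,0.002,-0.003],[0,0,0]],
    [[0,0.002,-0.003],[0,0,0]],
    [[0,0.002,-0.003],[0,0,0]]
  ],
  "fingers": 0.45
}}

```text
clock: 15.85
tool_pos: [0.5106, -0.0425, 0.0765]
eef_rot: [0.391, 0.921, -0.0, -0.0]
contact_force: [-0.7, 0.7, -0.6]
opening: 0.448
finger_force: 0.0
```

Emit:
{"api": "send_rows", "payload": {
  "targets": [
    [[0,0,-0.03],[0,0,0]],
    [[0,0,-0.08],[0,0,0]],
    [[0,0,-0.15],[0,0,0]],
    [[0,0,-0.25],[0,0,0]],
    [[0,0,-0.35],[0,0,0]],
    [[-0.3,-0.4,-0.35],[0,0,0]],
    [[-0.6,-0.8,-0.35],[0,0,0]],
    [[-0.6,-0.8,-0.35],[0,0,0]],
    [[-0.6,-0.8,-0.35],[0,0,0]],
    [[-0.6,-0.8,-0.35],[0,0,0]]
  ]
}}

```text
clock: 17.1
tool_pos: [0.4622, -0.3417, 0.1829]
eef_rot: [0.392, 0.92, -0.001, 0.001]
contact_force: [1.0, 0.6, -0.3]
opening: 0.452
finger_force: 0.0
```

Run:
```python
from h import *
from plant import *
a=snapshot("top");b=snapshot("scene")
cv2.imwrite("pics/G.png",np.hstack([cv2.resize(s["img"][140:250,255:355],(400,440),interpolation=cv2.INTER_CUBIC) for s in (a,b)]))
print(get_state()["contact_force"])
```

```text
[-0.16213905 -0.08949664 -0.46590474]
```

View pics/G.png

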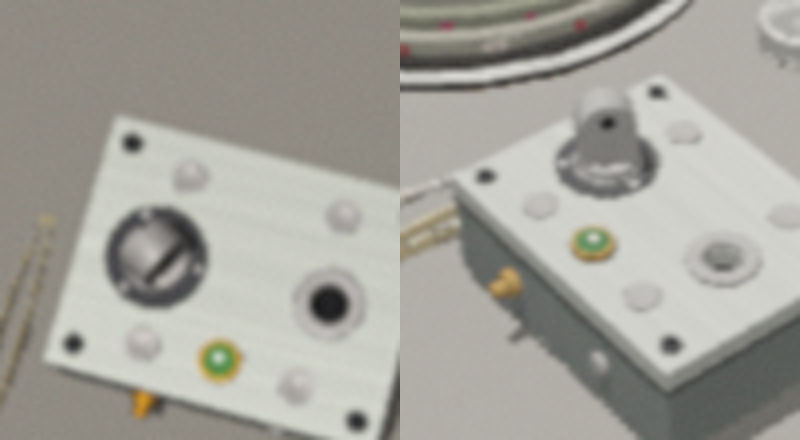

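The pin stands upright in the lock port at (157,257) with its collar on the rim, and the parking bush is empty. Handing in.

```bash
python3 -c "
from plant import *
print(finish_job())"
```

```text
the job is handed in; nothing more can be done
None
```

The transit pin is home and released in the lock port with its collar on the rim, and the job is handed in at about 17 s; no verdict came back. The highest force read at the port was about 12 N, against the 35 N limit.

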